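# Slide the radio board into its test jig and start the test

### The job

With a fingertip, push the radio board along the rails of the test jig, away from the robot, until you feel it drop flat into the locating notch; slide it only, never lift it off the rails. Only once it is seated, press the green start button on the jig fully down, then let go and move clear. Leave the mug, the screwdriver and the bottle where they are.

Things in the scene. Friction and masses are not known exactly. Their poses are not given: they have to be found in the camera images.
- jig: Aluminium test jig fixed to the desk: base plate 270 x 133 x 8 mm, two steel rails along x and black side fences (tops 36 mm above the desk, inner faces 56.5 mm off the centre line: 1.5 mm play each side of the board). Origin on the desk under the notch centre; x is the sliding direction, roughly away from the robot, z up.
- rail_end (a point): Near, open end of the rails, on the centre line at rail-top height, 170 mm nearer (-x) than the notch centre; axes as the jig. The rails are 18 mm wide, centred 46 mm either side, tops 28 mm above the desk. Between them an open channel 74 mm wide, floor 8 mm above the desk, runs the whole length: a fingertip fits in it, below the board's underside.
- notch (a point): Centre of the notch (yellow floor, 22 mm above the desk: 6 mm below the rail tops); axes as the jig. The rails are cut down from x = -42 to +42 mm; the board is 4 mm shorter and drops in. The rails rise again beyond, up to x = +100 mm, and so stop the seated board. Seated, the board's origin is here within the 2 mm play.
- board: Green circuit board with black heat sink and aluminium can on a loose grey carrier plate 80 (x, along the rails) x 110 x 8 mm; 23 mm tall in all, 0.3 to 0.55 kg. Origin at the centre of its underside, axes as the jig. Starts flat on the rails, 70 to 115 mm short of the notch. Slides by friction (2 to 10 N); its front dips into the notch first, then the rear drops and it stops dead.
- board_edge (a point): Middle of the board carrier's upright near edge (8 mm high, this point at half height, 40 mm behind the board's origin): the place to push, low and near the middle. Seated, it is 26 mm above the desk, 40 mm nearer than the notch centre.
- start_top (a point): Centre of the top face of the round green start button, 28 mm diameter, 30 mm above the desk, at the side of the jig 105 mm right of (-y) and 80 mm nearer than (-x) the notch centre. It is pressed straight down.
- start (a joint): Travel of the start button in m: 0 up, 0.006 fully down. Springs back when let go; about 5 N hold it fully down.
- mug: Grey mug, 80 mm diameter, 95 mm tall, standing on the desk left of the jig. Origin at the centre of its underside. Leave alone.
- screwdriver: Screwdriver with a red handle lying on the desk right of the jig. Origin under its middle. Leave alone.
- bottle: White bottle, 40 mm diameter, 100 mm tall, standing on the desk left of the jig beyond the mug. Origin at the centre of its underside. Leave alone.
Mind the look-alikes: they are no part of the job. What is shaped like the board but red is not meant.

How it is judged (in metres and radians):
On the way, in this order (a step that is already met when the one before it is completed fails the run):
1. the board lies flat in the notch (z of board in the frame of notch between -0.003 and 0.002 m and x of board in the frame of notch between -0.005 and 0.005 m and y of board in the frame of notch between -0.005 and 0.005 m and angle between board's own z axis and vertical below 0.025 rad), for 0.2 s.
2. the start button is pressed down (value of joint start above 0.0042 m), for 0.05 s.
At the end, for the whole second after the job is handed in: Board flat (0.025 rad) on the notch floor (within 2 mm), centre within 5 mm of the notch centre, at rest; after that the start button was pressed at least 4.2 mm and is up again (under 2 mm); mug, screwdriver and bottle within 20 mm of where they were (all of step 1 and linear speed of board below 0.01 m/s and value of joint start below 0.002 m and distance of each of mug, screwdriver, bottle from where it was at the start of the episode below 0.02 m); the robot touches nothing.
It fails at once if the board is lifted off the rails (its underside centre more than 8 mm above the rail tops) or tipped over 0.3 rad (z of board in the frame of notch above 0.014 m or angle between board's own z axis and vertical above 0.3 rad).
It fails at once if the start button is pressed (over 2.5 mm) while the board is not seated (value of joint start above 0.0025 m and not (z of board in the frame of notch between -0.003 and 0.002 m and x of board in the frame of notch between -0.005 and 0.005 m and y of board in the frame of notch between -0.005 and 0.005 m and angle between board's own z axis and vertical below 0.025 rad)).
It fails at once if the mug, screwdriver or bottle is moved more than 20 mm (distance of any of mug, screwdriver, bottle from where it was at the start of the episode above 0.02 m).
It also fails if it takes over 48 s, if anything falls off the work surface, if the arm or the gripper's body presses on something with over 40 N, if the wrist force passes 120 N, or if a joint passes its speed limit or range.

### The arm

A 6-joint arm with a two-finger parallel gripper is mounted at the origin on the work surface. World frame = base frame: x ahead of the robot, y to its left, z up, the work surface at z = 0. Lengths are in mm, angles in degrees, forces in N, time in s.
With the tool pointing down it reaches from about 300 to 850 mm from the base axis. Payload 4.2 kg.
Tool frame: the origin (TCP) lies between the finger pads; the fingertips stand 22 mm ahead of it and the grasp point (between the pads) lies 3 mm ahead of it; z points along the fingers, y is the direction in which the jaws open and shut (so a half turn about z gives the same grasp; the last joint's range is limited). The gripper opens to 91 mm and grips with 3 to 60 N. Pads are 32 mm wide; open, the fingers measure 118 mm over their backs; the gripper's body (76 mm by 178 mm) begins 60 mm behind the grasp point.
Start: joints at [66.234, 18.312, 89.639, -0, 72.044, -1.146], TCP at [221.161, 530.781, 235.976] pointing down, gripper open.
Joint ranges: [-177.97, 177.97], [-48.28, 115.42], [12.27, 149.76], [-77.06, 257.06], [2.81, 150.46], [-146.56, 146.56]. Speed limits (degrees/s): [147.25, 147.25, 180, 180, 180, 180].

### API

Orientations are given as [roll, pitch, yaw] about the fixed x, y, z axes, in that order (R = Rz(yaw) Ry(pitch) Rx(roll)).
In Python, from workcell import * gives the robot as it stands.
- The arm moves only by the shell command python3 -m jog 'ROWS' [OPENING] [FORCE]. ROWS is text: rows parted by semicolons, each of 6 numbers parted by spaces: the shift along the tool's x, y, z in units of 0.5 m (1.0 is 0.5 m), then the turn, a rotation vector about the tool's x, y, z in units of pi/2 rad (1.0 is pi/2 rad). A call has 1 to 20 rows; each row is the pose to reach, as a shift and turn from the pose measured when the call began, along the tool's axes at that moment; what a row does not reach only later rows make up. A row lasts 1/12 s, in which the tool goes at most 41.7 mm and 7.16 degrees, less where a joint would pass 70% of its speed; a pose out of reach is approached as far as the arm can. A call with a number of a shift or a turn outside -1 to 1 is refused whole. A call with a gripper value outside its range is refused whole. OPENING is the opening, from -1 (shut) to 1 (fully open), set as the call begins (- or left out, the last holds). The fingers move at their own pace and stop on an object; FORCE is the grip in N (left out, the last holds). Time passes only in rows, so rows that repeat a pose let the fingers close. It gives the time, the measured TCP pose, the force and the opening at its end, in the units of the state.
- state(): the state, without advancing time (a new reading comes with each control period).
- grab_frame(name): name is "scene" or "side" or "wrist"; returns the picture (420x560x3 uint8, red, green, blue); there is no depth.
- calibration(name): a dict with "mtx" (3x3 intrinsics, pixels), "distortion" ([k1, k2, p1, p2, k3] as OpenCV has them; the pictures are not rectified), "rvec" (rotation vector, rad) and "tvec" (3), from world to camera coordinates, as OpenCV has them. Camera axes: x right, y down, z forward; pixel columns grow to the right and rows downward; lengths in mm; the calibration is good to about 2 mm. A picture is of the moment at which its call begins: read the wrist's pose just before it. calibration takes no time and is no camera call; for the wrist camera it gives the pose at the moment of the call.
- job_done(): hands the job in, once; it reports no verdict.
Trained networks look in the newest picture that a camera, given by its name, has taken for a name from the list of things; names that differ only in an ending like _2 or _b are one class to them, and where a whole thing is asked for, a point or a joint stands for the part that bears it (a point fixed in the world has none). Each returns a list of dicts, best first, with "confidence" (0 to 1); they miss things now and then, are a little off and sometimes report something else, mostly with a low value. They report only what shows in the picture. A call takes as long as a camera call. They do not tell look-alikes from the thing itself.
- spot_in(query, camera): "rect" ([left, top, right, bottom] in pixels, round what is visible of it).
- tip_of(query, camera): "location" ([column, row] in pixels: a listed point, or the origin of a listed thing).
The state is a dict: "time_s": time; "qpos": joint angles; "qvel": joint speeds; "effort": joint torques, N m; "ee_pos": TCP position; "ee_rot": TCP orientation; "force": force on the tool from outside, world axes, zero at the start; "torque": the same for the moment, N m; "gripper_width": finger opening in mm.
Only numpy, scipy, OpenCV 4.12 (cv2) and the standard library are available. Lean on these libraries where they do the work, as an engineer would, in place of code of your own. Each camera call takes 0.05 s, during which the arm holds its last target. There are 200 camera calls.

## Working session

There is one attempt and no reset: what is moved stays moved. The work goes in short steps, Python scripts to look and compute and a shell command to move; the robot and the scene stay as the last step left them, time stands still between calls to the robot, and variables do not carry over. Pictures are saved under pics/ and viewed, about 8 in all and at most 12, crops included, and the job is handed in when it is done.

```bash
mkdir -p pics
python3 - <<'E'
from workcell import *
import cv2,numpy as np
ims=[]
for c in ["scene","side"]:
    im=grab_frame(c); cv2.imwrite(f"pics/{c}0.png",im[:,:,::-1])
    for q in ["board","board_edge","notch","rail_end","start_top","jig","mug","screwdriver","bottle"]:
        print(c,q,[(np.round(d["location"],1).tolist(),round(d["confidence"],2)) for d in tip_of(q,c)][:3])
s=state();print(s["time_s"],s["ee_pos"],s["ee_rot"],s["force"])
E
```

```text
scene board [([319.1, 171.5], 0.89), ([241.3, 160.5], 0.73), ([257.5, 149.3], 0.64)]
scene board_edge [([251.5, 151.9], 0.96), ([330.0, 164.7], 0.68), ([244.4, 127.5], 0.58)]
scene notch [([200.4, 187.4], 0.8)]
scene rail_end [([257.7, 148.7], 0.87)]
scene start_top [([200.3, 144.5], 0.42)]
scene jig [([204.1, 194.6], 0.8)]
scene mug [([268.9, 222.4], 0.56), ([201.2, 145.9], 0.4)]
scene screwdriver [([164.4, 147.3], 0.95)]
scene bottle [([206.1, 267.7], 0.57)]
side board [([291.5, 391.9], 0.93), ([305.6, 294.5], 0.64), ([214.3, 276.1], 0.64)]
side board_edge [([283.1, 371.1], 0.88), ([193.3, 273.7], 0.72), ([281.8, 301.6], 0.68)]
side notch [([280.6, 303.7], 0.72), ([352.1, 271.1], 0.57)]
side rail_end [([281.2, 303.8], 0.73)]
side start_top [([349.2, 324.8], 0.72)]
side jig [([353.8, 280.4], 0.85)]
side mug [([295.5, 231.9], 0.67)]
side screwdriver [([402.5, 359.4], 0.84)]
side bottle [([355.3, 209.7], 0.67)]
1.0 [221.15839113 530.78381495 235.97761759] [1.79994162e+02 8.11788625e-04 1.57379038e+02] [0.09453755 0.7614923  0.42749026]
```

```bash
ls; cat *.md 2>/dev/null | head -30
```

```text
pics
```

View pics/scene0.png

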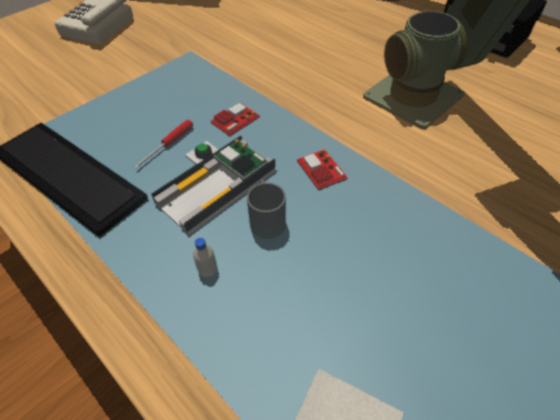

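View pics/side0.png

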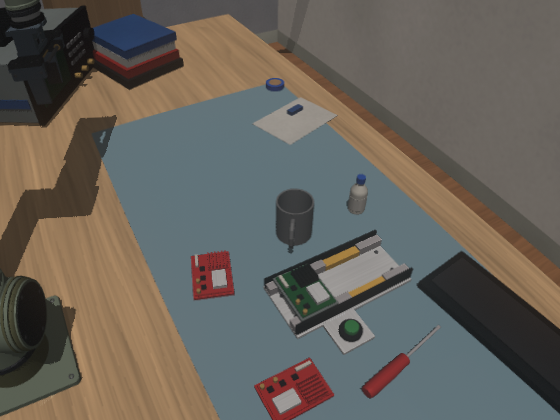

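```bash
cat > h.py <<'E'
from workcell import *
import cv2,numpy as np
from scipy.spatial.transform import Rotation as R
from scipy.optimize import least_squares
def proj(P,c,cal=None):
    k=cal or calibration(c)
    return cv2.projectPoints(np.array(P,float).reshape(-1,1,3),np.array(k["rvec"]),np.array(k["tvec"]),np.array(k["mtx"]),np.array(k["distortion"]))[0].reshape(-1,2)
def J(p,P):  # pose (x,y,yaw deg), jig points -> world
    a=np.radians(p[2]);c,s=np.cos(a),np.sin(a);P=np.atleast_2d(P).astype(float)
    return np.c_[p[0]+c*P[:,0]-s*P[:,1],p[1]+s*P[:,0]+c*P[:,1],P[:,2]]
PT=dict(notch=(0,0,22),rail_end=(-170,0,28),start=(-80,-105,30),jig=(0,0,0))
def fit(obs,x0=(500,0,0)):
    f=lambda p:np.concatenate([proj(J(p,PT[n]),c)[0]-uv for c,n,uv in obs])
    best=None
    for y in (0,90,-90,30,-30):
        r=least_squares(f,(x0[0],x0[1],y),loss="soft_l1",f_scale=2,x_scale=(10,10,3))
        if best is None or r.cost<best.cost: best=r
    return best
def tcp_local(world):  # world target -> jog shift units from current pose
    s=state();return R.from_euler("xyz",s["ee_rot"],degrees=True).inv().apply(np.array(world)-s["ee_pos"])/500
E
python3 - <<'E'
from h import *
obs=[("scene","notch",(200.4,187.4)),("scene","rail_end",(257.7,148.7)),("scene","start",(200.3,144.5)),("scene","jig",(204.1,194.6)),
("side","notch",(352.1,271.1)),("side","rail_end",(281.2,303.8)),("side","start",(349.2,324.8)),("side","jig",(353.8,280.4))]
r=fit(obs);print(r.x,r.fun.reshape(-1,2).round(1))
E
```

```text
[ 646.3965274  -139.5943319    -1.27038001] [[ 2.2  0.4]
 [-0.5  1.2]
 [ 1.6  1.8]
 [ 0.  -0.5]
 [ 2.7  1.2]
 [-1.6  0.1]
 [ 2.2  1.8]
 [-0.4 -1.4]]
```

Run:
```python
from h import *
p=(646.4,-139.6,-1.27)
print(tcp_local(np.r_[J(p,(-150,0,0))[0,:2],260]), J(p,[(-150,0,0),(-80,-105,0)]))
c=calibration("wrist");Rm=cv2.Rodrigues(np.array(c["rvec"]))[0];C=-Rm.T@np.array(c["tvec"]).ravel()
s=state();T=R.from_euler("xyz",s["ee_rot"],degrees=True)
print("cam in tool",T.inv().apply(C-s["ee_pos"]),"axis",T.inv().apply(Rm[2]),c["mtx"][0])
for c_,q,uv in (("side","mug",(295.5,231.9)),("scene","mug",(268.9,222.4)),("side","bottle",(355.3,209.7)),("side","screwdriver",(402.5,359.4)),("scene","screwdriver",(164.4,147.3))):
    print(q,least_squares(lambda v:proj((v[0],v[1],0),c_)[0]-uv,(600,0)).x)
```

```text
[-1.02134907 -1.01971686 -0.0481342 ] [[ 496.4368473  -136.27542003    0.        ]
 [ 564.09244591 -242.80109757    0.        ]]
cam in tool [  69.03049569   -0.39269737 -148.34831492] axis [-2.42057244e-01 -7.70581276e-04  9.70261664e-01] [318.19990164   0.         281.00127967]
mug [610.14869363  30.77192821]
mug [598.74366971  29.0705734 ]
bottle [769.38541133  24.44314039]
screwdriver [ 618.37626939 -331.69808859]
screwdriver [ 616.63807427 -338.47199284]
```

```bash
python3 -m jog '-0.05 -0.05 0 0 0 0.04;-0.1 -0.1 0 0 0 0.08;-0.15 -0.15 0 0 0 0.12;-0.2 -0.2 0 0 0 0.16;-0.25 -0.25 0 0 0 0.2;-0.3 -0.3 0 0 0 0.24;-0.35 -0.35 0 0 0 0.28;-0.4 -0.4 0 0 0 0.32;-0.45 -0.45 0 0 0 0.36;-0.5 -0.5 0 0 0 0.4;-0.55 -0.55 0 0 0 0.44;-0.6 -0.6 0 0 0 0.48;-0.65 -0.65 0 0 0 0.52;-0.7 -0.7 0 0 0 0.56;-0.75 -0.75 0 0 0 0.6;-0.8 -0.8 0 0 0 0.64;-0.86 -0.86 0 0 0 0.68;-0.92 -0.92 0 0 0 0.72;-0.98 -0.98 0 0 0 0.763;-0.98 -0.98 0 0 0 0.763' -1
python3 - <<'E'
from h import *
im=grab_frame("wrist");cv2.imwrite("pics/w1.png",im[:,:,::-1])
for q in ["board","board_edge","notch","rail_end","start_top","jig"]:
    print(q,[(np.round(d["location"],1).tolist(),round(d["confidence"],2)) for d in tip_of(q,"wrist")][:3])
p=(646.4,-139.6,-1.27)
for n in PT: print(n,proj(J(p,PT[n]),"wrist"))
s=state();print(s["time_s"],s["ee_pos"],s["ee_rot"],s["force"],s["gripper_width"])
E
```

```text
time_s: 2.67
ee_pos: [487.6, -115.8, 235.9]
ee_rot: [179.8, 0.2, 88.3]
force: [0.4, -0.8, 1.0]
gripper_width: 0.1
board [([317.6, 210.3], 0.62), ([202.7, 83.2], 0.59)]
board_edge [([285.9, 212.9], 0.92), ([163.6, 79.1], 0.78)]
notch [([414.6, 207.1], 0.96)]
rail_end [([272.2, 212.3], 0.85)]
start_top []
jig [([407.3, 201.8], 0.58)]
notch [[418.09206437 215.91415879]]
rail_end [[275.56546601 216.89752382]]
start [[348.04267154 299.01936266]]
jig [[410.89093124 211.46816351]]
3.0167 [ 484.55043431 -108.64669137  236.12286851] [ 1.79996163e+02 -1.76759891e-02  8.88329228e+01] [0.11129965 0.57249348 0.36355437] 0.4355250726399129
```

View pics/w1.png

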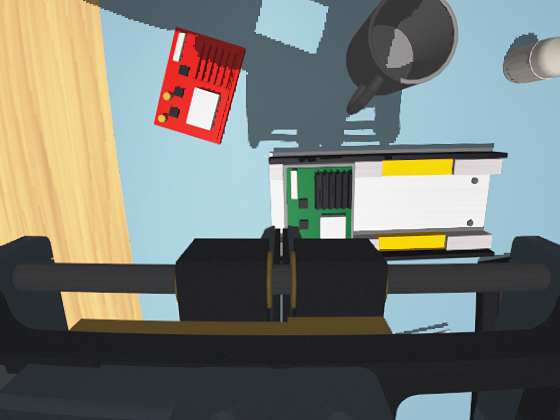

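Run:
```python
from h import *
im=grab_frame("wrist");cal=calibration("wrist")
obs=[("scene","notch",(200.4,187.4)),("scene","rail_end",(257.7,148.7)),("scene","jig",(204.1,194.6)),
("side","notch",(352.1,271.1)),("side","rail_end",(281.2,303.8)),("side","start",(349.2,324.8)),("side","jig",(353.8,280.4))]
w=[]
for q in ["board_edge","notch","rail_end","jig"]:
    d=tip_of(q,"wrist"); print(q,[(np.round(e["location"],1).tolist(),round(e["confidence"],2)) for e in d[:2]])
    if q in PT and d: w.append(("wrist",q,d[0]["location"]))
r=fit(obs+w+w,(646,-140));print("all",r.x,r.fun.reshape(-1,2).round(1).tolist())
p=r.x
crop=im.copy()
def seg(a,b,col):
    q=proj(J(p,[a,b]),"wrist",cal);q=np.round(q*16).astype(int)
    cv2.line(big,tuple(int(v) for v in q[0]*2),tuple(int(v) for v in q[1]*2),col,1,cv2.LINE_AA,4)
big=cv2.resize(crop,None,fx=2,fy=2,interpolation=cv2.INTER_CUBIC)
for y in (56.5,-56.5): seg((-170,y,36),(100,y,36),(255,0,255))
for y in (37,): seg((-42,y,22),(42,y,22),(255,0,0));seg((-42,y,22),(-42,55,22),(255,0,0));seg((42,y,22),(42,55,22),(255,0,0))
seg((-42,-55,22),(-42,-37,22),(255,0,0));seg((42,-55,22),(42,-37,22),(255,0,0))
seg((-170,37,28),(-170,55,28),(0,0,255))
cv2.imwrite("pics/w2.png",big[250:650,480:1080,::-1])
s=state();print(s["time_s"],s["ee_pos"],s["ee_rot"])
```

```text
board_edge [([287.1, 218.1], 0.9), ([171.7, 81.9], 0.71)]
notch [([415.1, 215.8], 0.9), ([408.0, 210.6], 0.71)]
rail_end [([273.6, 221.2], 0.79)]
jig [([408.4, 207.9], 0.6)]
all [ 644.02032083 -138.63395067    0.67411854] [[3.3, 0.1], [-1.2, -0.2], [1.1, -0.8], [1.4, 1.3], [-1.5, 2.5], [3.3, 2.2], [-1.6, -1.3], [0.8, -1.4], [-0.4, -0.9], [0.4, 2.1], [0.8, -1.4], [-0.4, -0.9], [0.4, 2.1]]
3.2667 [ 484.90013778 -109.37951131  236.12190691] [ 1.79983513e+02 -4.18723920e-03  8.87723744e+01]
```

View pics/w2.png

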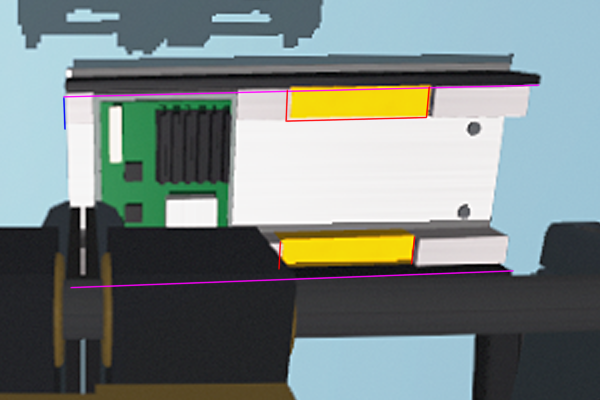

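The overlay fits the picture to about 2 mm: green board at the near end, notch clear. Next I go above the near end of the channel and align with the jig.

Run:
```python
from h import *
p=(644.8,-138.6,0.67)
for q,z in (((-190,0),120),): print(tcp_local(np.r_[J(p,(*q,0))[0,:2],z]), J(p,(*q,0)))
```

```text
[-0.06417623 -0.05888004  0.23222219] [[ 454.81299041 -140.8217535     0.        ]]
```

```bash
python3 -m jog '-0.064 -0.059 0.06 0 0 -0.021;-0.064 -0.059 0.12 0 0 -0.021;-0.064 -0.059 0.18 0 0 -0.021;-0.064 -0.059 0.232 0 0 -0.021;-0.064 -0.059 0.232 0 0 -0.021;-0.064 -0.059 0.232 0 0 -0.021;-0.064 -0.059 0.232 0 0 -0.021;-0.064 -0.059 0.232 0 0 -0.021'
python3 - <<'E'
from h import *
im=grab_frame("scene");i2=grab_frame("side")
a=cv2.resize(im[90:240,130:330],None,fx=2,fy=2);b=cv2.resize(i2[230:380,230:430],None,fx=2,fy=2)
cv2.imwrite("pics/s3.png",np.hstack([a,b])[:,:,::-1])
p=(644.8,-138.6,0.67)
print(tcp_local(np.r_[J(p,(-186,0,0))[0,:2],39]));s=state();print(s["time_s"],s["ee_pos"],s["ee_rot"],s["force"])
print(proj(s["ee_pos"]-[0,0,22],"scene")-[130,90],proj(s["ee_pos"]-[0,0,22],"side")-[230,230])
E
```

```text
time_s: 3.93
ee_pos: [456.3, -141.0, 121.9]
ee_rot: [179.8, 0.1, 90.7]
force: [0.0, 0.0, -0.2]
gripper_width: 0.5
[0.00045173 0.00517893 0.16541219]
4.0333 [ 455.92942723 -140.94553377  121.69650568] [1.79795171e+02 6.21302881e-02 9.06826688e+01] [-1.12119431  0.20190303  0.42689486]
[[130.30926647  32.09681521]] [[40.90077808 57.10818229]]
```

View pics/s3.png

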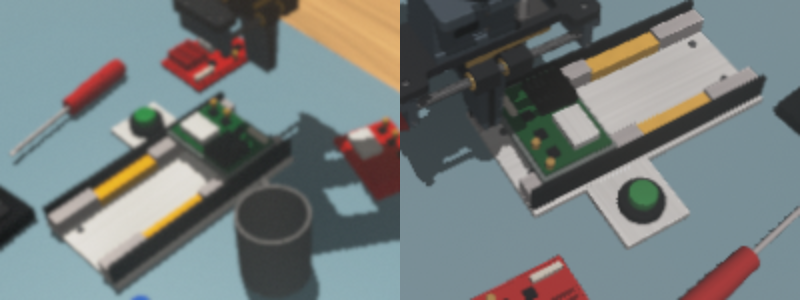

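The fingers are behind the board and on the centre line in both views, and the button is clear to the right. I'll lower the tip into the channel.

```bash
python3 -m jog '0 0 0.06 0 0 0;0 0 0.12 0 0 0;0 0 0.155 0 0 0;0 0 0.165 0 0 0;0 0 0.165 0 0 0;0 0 0.165 0 0 0'
python3 -m jog '0 0.01 0 0 0 0;0 0.02 0 0 0 0;0 0.025 0 0 0 0;0 0.03 0 0 0 0;0 0.03 0 0 0 0'
```

```text
time_s: 4.53
ee_pos: [457.2, -141.3, 40.2]
ee_rot: [179.7, 0.1, 90.7]
force: [0.5, 0.4, -0.7]
gripper_width: 0.7
time_s: 4.95
ee_pos: [473.2, -141.3, 40.7]
ee_rot: [179.6, 0.1, 90.7]
force: [0.4, 0.1, 0.6]
gripper_width: 0.3
```

```bash
python3 -m jog '0 0.008 0 0 0 0;0 0.016 0 0 0 0;0 0.024 0 0 0 0;0 0.032 0 0 0 0;0 0.04 0 0 0 0;0 0.048 0 0 0 0;0 0.056 0 0 0 0;0 0.064 0 0 0 0;0 0.072 0 0 0 0;0 0.08 0 0 0 0'
python3 -m jog '0 0.008 0 0 0 0;0 0.016 0 0 0 0;0 0.024 0 0 0 0;0 0.032 0 0 0 0;0 0.04 0 0 0 0;0 0.048 0 0 0 0;0 0.056 0 0 0 0;0 0.064 0 0 0 0;0 0.072 0 0 0 0;0 0.08 0 0 0 0'
```

```text
time_s: 5.78
ee_pos: [511.2, -140.4, 40.7]
ee_rot: [179.9, 0.1, 90.7]
force: [-6.0, -0.1, 3.8]
gripper_width: 0.4
time_s: 6.62
ee_pos: [548.7, -139.8, 40.5]
ee_rot: [-179.7, 0.0, 90.7]
force: [-6.8, -1.3, 5.5]
gripper_width: 0.7
```

Run:
```python
from h import *
im=grab_frame("scene");i2=grab_frame("side")
a=cv2.resize(im[90:240,130:330],None,fx=2,fy=2);b=cv2.resize(i2[230:380,230:430],None,fx=2,fy=2)
cv2.imwrite("pics/s4.png",np.hstack([a,b])[:,:,::-1])
s=state();print(s["time_s"],s["ee_pos"],s["ee_rot"],s["force"])
```

```text
6.7167 [ 550.11593643 -139.86402007   40.51160281] [-1.79898145e+02  4.80763094e-02  9.07416800e+01] [-3.99010034 -0.78603517  2.79137713]
```

View pics/s4.png

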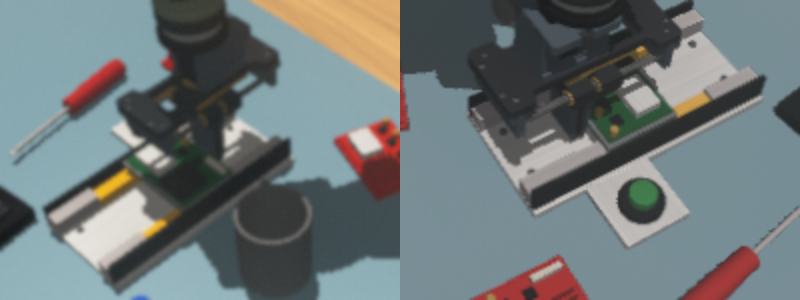

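The board slides squarely with 6–7 N, and its front is now over the notch. I'll carry on slowly.

```bash
python3 -m jog '0 0.008 0 0 0 0;0 0.016 0 0 0 0;0 0.024 0 0 0 0;0 0.032 0 0 0 0;0 0.04 0 0 0 0;0 0.046 0 0 0 0;0 0.052 0 0 0 0;0 0.056 0 0 0 0'
python3 -m jog '0 0.006 0 0 0 0;0 0.01 0 0 0 0;0 0.013 0 0 0 0'
python3 -m jog '0 0.005 0 0 0 0;0 0.007 0 0 0 0'
```

```text
time_s: 7.38
ee_pos: [577.9, -139.5, 39.9]
ee_rot: [-179.8, 0.0, 90.7]
force: [-2.4, 0.2, -1.7]
gripper_width: 0.5
time_s: 7.63
ee_pos: [584.7, -139.3, 39.5]
ee_rot: [-179.8, 0.0, 90.7]
force: [-2.4, -0.8, -1.0]
gripper_width: 0.4
time_s: 7.8
ee_pos: [588.7, -139.2, 39.4]
ee_rot: [-179.8, 0.0, 90.7]
force: [-2.2, -0.6, -1.9]
gripper_width: 0.4
```

```bash
python3 -m jog '0 0.003 0 0 0 0;0 0.006 0 0 0 0'
python3 -m jog '0 0.003 0 0 0 0;0 0.006 0 0 0 0'
python3 -m jog '0 0.003 0 0 0 0;0 0.006 0 0 0 0'
```

```text
time_s: 7.97
ee_pos: [591.8, -139.1, 39.2]
ee_rot: [-179.8, 0.0, 90.7]
force: [-1.9, -1.0, -0.8]
gripper_width: 0.6
time_s: 8.13
ee_pos: [595.3, -139.0, 39.3]
ee_rot: [-179.9, 0.0, 90.7]
force: [-2.0, -0.3, -1.0]
gripper_width: -0.0
time_s: 8.3
ee_pos: [597.1, -138.7, 39.2]
ee_rot: [-179.7, -0.0, 90.7]
force: [-8.1, -0.9, 3.4]
gripper_width: 0.2
```

Run:
```python
from h import *
im=grab_frame("scene");i2=grab_frame("side")
a=cv2.resize(im[110:250,130:270],None,fx=2.85,fy=2.85,interpolation=cv2.INTER_CUBIC);b=cv2.resize(i2[230:370,270:410],None,fx=2.85,fy=2.85,interpolation=cv2.INTER_CUBIC)
cv2.imwrite("pics/s5.png",np.hstack([a,b])[:,:,::-1])
s=state();print(s["time_s"],s["ee_pos"],s["force"])
```

```text
8.4 [ 597.12119137 -138.72653961   39.28739072] [-5.04160169 -0.49289313  1.56614865]
```

View pics/s5.png

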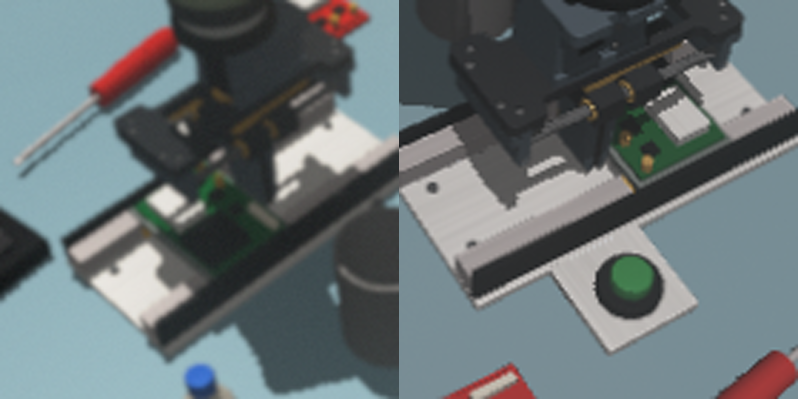

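The force rose to 8 N, and both views show the board inside the notch. A small further push should tell whether it has stopped dead.

```bash
python3 -m jog '0 0.003 0 0 0 0;0 0.005 0 0 0 0;0 0.005 0 0 0 0'
python3 -m jog '0 0.003 0 0 0 0;0 0.006 0 0 0 0;0 0.006 0 0 0 0'
```

```text
time_s: 8.65
ee_pos: [597.3, -138.6, 39.3]
ee_rot: [-179.4, -0.1, 90.8]
force: [-8.7, -1.3, 4.2]
gripper_width: 0.5
time_s: 8.9
ee_pos: [597.5, -138.5, 39.3]
ee_rot: [-179.0, -0.1, 90.8]
force: [-9.3, -1.3, 4.4]
gripper_width: 0.4
```

```bash
python3 -m jog '0 0.006 0 0 0 0;0 0.012 0 0 0 0;0 0.012 0 0 0 0'
python3 -m jog '0 -0.01 0 0 0 0;0 -0.03 0 0 0 0;0 -0.05 0 0 0 0;0 -0.05 0 0 0 0'
python3 - <<'E'
from h import *
R1=R.from_euler("xyz",state()["ee_rot"],degrees=True)
p=(644.8,-138.6,0.67)
i2=grab_frame("side");im=grab_frame("scene")
for c in("scene","side"):
  for q in("board","board_edge","notch"): print(c,q,[(np.round(d["location"],1).tolist(),round(d["confidence"],2)) for d in tip_of(q,c)][:4])
  print(proj(J(p,[(0,0,22),(-40,0,26)]),c))
s=state();print(s["time_s"],s["ee_pos"],s["ee_rot"],s["force"])
E
```

```text
time_s: 9.15
ee_pos: [597.8, -138.3, 39.4]
ee_rot: [-178.2, -0.2, 90.8]
force: [-16.2, -2.0, 10.3]
gripper_width: 0.6
time_s: 9.48
ee_pos: [571.3, -138.5, 40.4]
ee_rot: [-178.2, -0.2, 90.8]
force: [-0.2, -0.5, 0.3]
gripper_width: 0.2
scene board [([204.1, 189.3], 0.77), ([319.9, 171.3], 0.64), ([234.5, 119.3], 0.59)]
scene board_edge [([334.6, 163.9], 0.74), ([215.8, 177.3], 0.6), ([246.5, 125.1], 0.54)]
scene notch [([200.8, 190.2], 0.88)]
[[203.45779715 187.68914252]
 [216.43084375 177.26291862]]
side board [([291.4, 394.1], 0.94), ([213.0, 275.5], 0.75), ([357.9, 267.5], 0.57)]
side board_edge [([193.4, 277.6], 0.73), ([278.2, 370.6], 0.7)]
side notch []
[[353.83125017 272.21986042]
 [337.62800409 278.98065632]]
9.8833 [ 573.26379878 -138.62141643   40.10165102] [-1.78262920e+02 -1.48560761e-01  9.08208692e+01] [ 1.10021596  0.4726158  -0.80008115]
```

It stays put at 16 N, so it has reached the stop. I'll rise, move over the button, and check the seating from above.

Run:
```python
from h import *
p=(644.8,-138.6,0.67)
s=state();T=R.from_euler("xyz",s["ee_rot"],degrees=True)
print((T.inv()*R.from_euler("xyz",[180,0,90.67],degrees=True)).as_rotvec()/(np.pi/2))
print(tcp_local(s["ee_pos"]+[0,0,160]),tcp_local(np.r_[J(p,(-80,-105,0))[0,:2],200]))
```

```text
[-0.01930304 -0.00162514  0.00170122]
[ 0.00082972 -0.00970016 -0.31985187] [-0.21075494 -0.02719667 -0.31966672]
```

```bash
python3 -m jog '0 -0.002 -0.06 -0.019 0 0;0 -0.004 -0.12 -0.019 0 0;0 -0.006 -0.18 -0.019 0 0;-0.05 -0.01 -0.24 -0.019 0 0;-0.1 -0.02 -0.3 -0.019 0 0;-0.16 -0.027 -0.32 -0.019 0 0;-0.211 -0.027 -0.32 -0.019 0 0;-0.211 -0.027 -0.32 -0.019 0 0;-0.211 -0.027 -0.32 -0.019 0 0;-0.211 -0.027 -0.32 -0.019 0 0;-0.211 -0.027 -0.32 -0.019 0 0;-0.211 -0.027 -0.32 -0.019 0 0'
python3 - <<'E'
from h import *
im=grab_frame("wrist");cal=calibration("wrist");cv2.imwrite("pics/w6.png",im[:,:,::-1])
for q in ["board","board_edge","notch","start_top","jig"]:
    print(q,[(np.round(d["location"],1).tolist(),round(d["confidence"],2)) for d in tip_of(q,"wrist")][:3])
p=(644.8,-138.6,0.67)
print(proj(J(p,[(0,0,22),(-40,0,26),(-80,-105,30)]),"wrist",cal))
s=state();print(s["time_s"],s["ee_pos"],s["ee_rot"],s["force"])
E
```

```text
time_s: 10.88
ee_pos: [566.2, -243.4, 199.7]
ee_rot: [-179.9, -0.2, 90.9]
force: [-0.0, 0.2, -0.1]
gripper_width: 0.2
board [([366.4, 95.0], 0.82), ([153.5, 230.0], 0.81)]
board_edge [([147.9, 199.5], 0.92)]
notch []
start_top [([281.4, 201.1], 0.77)]
jig []
[[364.30139569  96.44223072]
 [324.28345803  95.33030404]
 [282.28129062 202.12922973]]
11.1833 [ 566.21412401 -244.29256009  200.15635642] [-1.79968344e+02 -1.50424070e-01  9.08522483e+01] [-1.11712809 -0.35825755  0.29588989]
```

View pics/w6.png

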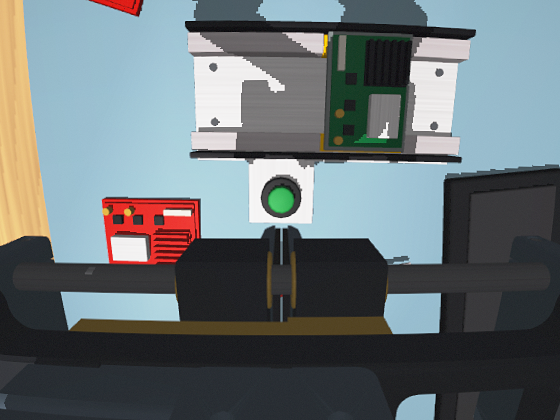

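The board is seated: yellow shows behind it on both rails at (325,45) and (322,140), and its centre at (366,95) is about 2 mm from the projected notch centre at (364,96). The button is at (281,199), under the tool. Now I'll press it.

```bash
python3 -m jog '0.002 0 0.06 0 0 0;0.002 0 0.12 0 0 0;0.002 0 0.18 0 0 0;0.002 0 0.24 0 0 0;0.002 0 0.27 0 0 0;0.002 0 0.284 0 0 0;0.002 0 0.284 0 0 0;0.002 0 0.284 0 0 0'
python3 -m jog '0 0 0.006 0 0 0;0 0 0.012 0 0 0;0 0 0.018 0 0 0;0 0 0.018 0 0 0'
```

```text
time_s: 11.85
ee_pos: [566.8, -243.2, 58.8]
ee_rot: [180.0, -0.1, 90.9]
force: [0.5, 0.1, 0.4]
gripper_width: 0.2
time_s: 12.18
ee_pos: [567.5, -243.5, 50.4]
ee_rot: [179.8, -0.1, 90.9]
force: [0.4, -0.5, 2.0]
gripper_width: 0.2
```

```bash
python3 -m jog '0 0 0.004 0 0 0;0 0 0.008 0 0 0;0 0 0.01 0 0 0;0 0 0.01 0 0 0'
python3 -m jog '0 0 0.004 0 0 0;0 0 0.007 0 0 0;0 0 0.007 0 0 0'
python3 -m jog '0 0 0.004 0 0 0;0 0 0.007 0 0 0;0 0 0.007 0 0 0;0 0 0.007 0 0 0'
```

```text
time_s: 12.52
ee_pos: [567.6, -243.5, 46.2]
ee_rot: [179.8, -0.1, 90.9]
force: [-1.8, 0.5, 7.6]
gripper_width: 0.5
time_s: 12.77
ee_pos: [567.6, -243.5, 46.0]
ee_rot: [179.8, -0.0, 90.9]
force: [-5.7, 2.2, 21.2]
gripper_width: 0.7
time_s: 13.1
ee_pos: [567.6, -243.5, 46.0]
ee_rot: [179.7, 0.0, 90.9]
force: [-5.9, 3.6, 21.4]
gripper_width: 0.8
```

The button bottomed out: tip at 24 mm, 21 N. Now release and move clear.

```bash
python3 -m jog '0 0 -0.02 0 0 0;0 0 -0.06 0 0 0;0 0 -0.12 0 0 0;0 0 -0.18 0 0 0;0 0 -0.24 0 0 0;0 0 -0.3 0 0 0;0 0 -0.3 0 0 0;0 0 -0.3 0 0 0;0 0 -0.3 0 0 0'
python3 - <<'E'
from h import *
im=grab_frame("wrist");i2=grab_frame("side")
b=cv2.resize(i2[190:400,240:440],(400,420))
cv2.imwrite("pics/f7.png",np.hstack([cv2.resize(im,(400,300)),b[:300]])[:,:,::-1])
print([(np.round(d["location"],1).tolist(),round(d["confidence"],2)) for d in tip_of("board","wrist")],proj(J((644.8,-138.6,0.67),(0,0,22)),"wrist"))
for q in("mug","screwdriver","bottle"): print(q,[np.round(d["location"],1).tolist() for d in tip_of(q,"side")][:1])
s=state();print(s["time_s"],s["ee_pos"],s["force"],np.abs(s["qvel"]).max())
E
```

```text
time_s: 13.85
ee_pos: [566.3, -243.2, 195.0]
ee_rot: [179.8, -0.0, 90.9]
force: [-0.2, 0.3, 0.4]
gripper_width: 0.9
[([150.3, 234.2], 0.8), ([365.7, 94.9], 0.78), ([325.7, 90.5], 0.39)] [[365.30441002  95.83095682]]
mug [[293.6, 233.7]]
screwdriver [[399.8, 361.1]]
bottle [[351.2, 326.5]]
14.15 [ 566.53161077 -243.3377612   194.86060449] [ 0.01400894 -0.03257805 -0.38468738] 0.42859171983640654
```

View pics/f7.png

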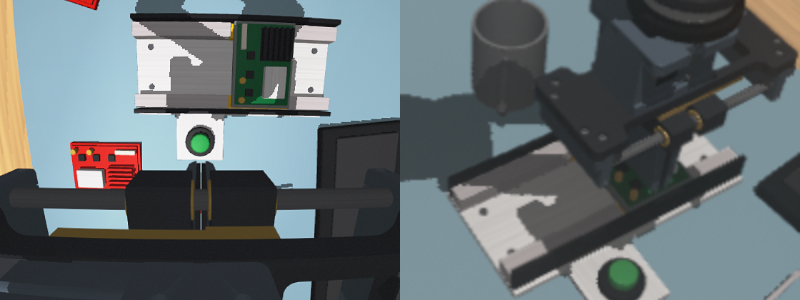

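The board is still in the notch, the button is up and the arm is well clear, so I'm handing in.

```bash
python3 -c "
from workcell import *
print(job_done())"
```

```text
the job is handed in; nothing more can be done
None
```

I pushed the green board along the rails with the closed fingertips until it was in the notch, pressed the start button, let go and moved clear. I handed the job in at about 14 s; no verdict is reported.

- **Seating:** The board slid at 6–7 N. It then stopped dead, with the arm moving under 1 mm while the force rose to 16 N. From above, yellow notch floor shows behind the board on both rails, and its centre is within about 2 mm of the projected notch centre. I judged flatness from that and did not measure the tilt.
- **Button:** I pressed it with 21 N until the fingertip reached 24 mm above the desk, which is full travel. In the last picture it looks up again, and the arm is about 140 mm above it with no contact force.
- **Mug, screwdriver and bottle:** The arm never came near them. The mug and screwdriver were found again within about 3 pixels of where they started. The last search for the bottle failed: it returned a spot near the button. The bottle is outside the last picture, so its final position is not confirmed.

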